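Draw the red pattern slide out of its channel

ROBOT

A 6-joint arm with a two-finger parallel gripper is mounted at the origin on the work surface; the furniture and walls round the work are solid. World frame = base frame: x ahead of the robot, y to its left, z up, the work surface at z = 0. Lengths are in m, angles in rad, forces in N, time in s.
With the tool pointing down it reaches from about 0.35 to 0.775 m from the base axis. Payload 7.3 kg.
Tool frame: the origin (TCP) lies midway between the tips of the shut fingers; the grasp point (between the pads) lies grasp_offset behind it (grasp_offset is the distance from the TCP to the grasp point, in m); z points along the fingers, y is the line along which they close (so a half turn about z gives the same grasp; the last joint's range is limited). The gripper opens to 92 mm and grips with 3 to 60 N. Pads are 19 mm wide; open, the fingers measure 130 mm over their backs; the gripper's body (75 mm by 190 mm) begins 47 mm behind the grasp point.
Start: joints at [-1.407, 0.342, 1.524, -0, 1.275, -0.146], TCP at [0.16, -0.5, 0.227] pointing down, gripper open.
Joint ranges: [-2.53, 2.53], [-0.77, 2.02], [0.04, 2.7], [-1, 4.14], [0.28, 2.66], [-3.11, 3.11]. Speed limits (rad/s): [2.57, 2.57, 3.14, 3.14, 3.14, 3.14].

INTERFACE

Orientations are given as [roll, pitch, yaw] about the fixed x, y, z axes, in that order (R = Rz(yaw) Ry(pitch) Rx(roll)).
In Python, from cell import * gives the robot as it stands.
- The arm moves only by the tool step_arm, never from a script. Its argument "plan" is a list of rows, each a list of 5 numbers: the closure, from -1 (fully open) to 1 (shut), then the shift along the tool's x, y, z in m, then the turn about the tool's z in rad. In form: [[hand, x, y, z, twist], ...]. A call has 1 to 20 rows; each row is the pose to reach, as a shift and turn from the pose commanded when the call began, along the tool's axes at that moment; what a row does not reach only later rows make up. A row lasts 1/8 s, in which the tool goes at most 62.5 mm and 10.7 degrees, less where a joint would pass 70% of its speed; a pose out of reach is approached as far as the arm can. A call with a gripper value outside its range is refused whole. The fingers move at their own pace and stop on an object; "grip_force" is the grip in N (left out, the last holds). Time passes only in rows, so rows that repeat a pose let the fingers close. It gives the time, the measured TCP pose, the force, the opening and the grip force at its end, in the units of the state.
- observe(): the state, without advancing time (a new reading comes with each control period).
- read_camera(name): name is "side" or "top"; returns a dict with "img" (420x560x3 uint8, red, green, blue), "range_z" (420x560 float32, m along the optical axis (not along the pixel's ray), 0 where there is no reading), "fx", "fy", "cx", "cy" (pixels), "k1" (the pictures are not rectified: a ray, as slopes to the right and down, at radius r is drawn at 1 + k1 r^2 times it, then the intrinsics apply), "R" (3x3) and "t" (3): a world point X has camera coordinates R X + t. Camera axes: x right, y down, z forward; pixel columns grow to the right and rows downward; lengths in m; the calibration is good to about 2 mm. A picture is of the moment at which its call begins.
- hand_in(): hands the job in; it is judged then, once.
The state is a dict: "time": time; "qpos": joint angles; "qvel": joint speeds; "joint_efforts": joint torques, N m; "tool_pos": TCP position; "tool_rot": TCP orientation; "contact_force": force on the tool from outside, world axes, zero at the start; "torque": the same for the moment, N m; "opening": finger opening in m; "grip_force": force on a finger pad.
Only numpy, scipy, OpenCV 4.12 (cv2) and the standard library are available. Lean on these libraries where they do the work, as an engineer would, in place of code of your own. Each camera call takes 0.05 s, during which the arm holds its last target. There are 200 camera calls.

TASK

Take the red pattern slide by its upright grip, draw it level and straight out of its channel in the aluminium holder so that it does not bind, and lay it flat, grip up, in the middle of the white plate. Keep it level on the way, set it down rather than dropping it, then let go; leave the blue slide in its channel as it is.

Things in the scene. Friction and masses are not known exactly. Their poses are not given: they have to be found in the camera images.
- slide_red: Red plastic slide, about 80 g: plate 115 (x) x 44 (y) x 8 mm, white leaf on top; upright red grip at its front, centred at own x = -45 mm, 20 mm along x, 14 mm thick along y (pinch across y from above), 8 to 53 mm above the underside. Origin: centre of the plate's underside; z up. Starts loose in either channel of the holder, axes parallel to it, up to 6 mm off the stop, grip outside the mouth.
- slide_blue: Blue slide, same shape and axes as the red one: plate 115 x 44 x 8 mm with an upright blue grip at its front end. Origin: centre of the plate's underside. It sits in the holder's other channel, grip outside the mouth, and must stay there.
- slide_holder: Aluminium holder fixed to the table, 96 x 184 x 26 mm; front (own -x) towards the robot, yaw within 0.3 rad. Origin: on the table under the channels' middle. Two channels along x, at y = +40 and -40 mm, open at x = -40, stopped at x = +40 mm; 48 mm wide, floor at z = 10, lips over the long edges at z = 20 to 26 mm: 2 mm play all round. Slides leave along -x, clear after 80 mm.
- plate_white: Loose white plate with a fluted rim, 272 mm across, 22 mm high, standing on the table to the right of the holder. Origin: centre of its underside; z up. Its flat middle, 160 mm across, is 8 mm above the table.

How it is judged:
On the way:
1. the red slide is drawn fully clear of the channel mouth, still level within 10 degrees (x of slide_red in the frame of slide_holder below -0.095 m and angle between slide_red's own z axis and vertical below 0.175 rad), for 0.1 s.
At the end, for the whole second after the job is handed in: The red slide lies at rest and released on the white plate, grip up, level within 10 degrees, its middle (origin) within 40 mm of the plate's centre; the plate stands flat; the blue slide is within 10 mm of where it was (horizontal distance between slide_red and plate_white below 0.04 m and z of slide_red in the frame of plate_white between 0.003 and 0.02 m and angle between slide_red's own z axis and vertical below 0.175 rad and angle between plate_white's own z axis and vertical below 0.1 rad and linear speed of slide_red below 0.02 m/s and contact force between the fingers and slide_red below 0.05 N and distance of slide_blue from where it was at the start of the episode below 0.01 m); the robot touches nothing.
It fails at once if the red slide is tipped by more than 20 degrees (angle between slide_red's own z axis and vertical above 0.35 rad).
It fails at once if the blue slide is pulled more than 15 mm from where it was (distance of slide_blue from where it was at the start of the episode above 0.015 m).
It fails at once if the red slide is let go (dropped) with its underside more than 35 mm above the table, 27 mm above the plate's flat (contact force between the fingers and slide_red below 0.02 N and height (world z) of slide_red above 0.035 m).
It also fails if it takes over 43 s, if anything falls off the work surface, if the arm or the gripper's body presses on something with over 40 N, if the wrist force passes 120 N, or if a joint passes its speed limit or range.

## Working session

There is one attempt and no reset: what is moved stays moved. The work goes in short steps, Python scripts to look and compute and a tool call to move; the robot and the scene stay as the last step left them, time stands still between calls to the robot, and variables do not carry over. Pictures are saved under pics/ and viewed, at most 10 in all, crops included, and the job is handed in when it is done.

Besides the shell and the picture viewer there is one more tool, called after "Request:" as name(argument=value, ...), one argument or row to a line, values as JSON. step_arm: Moves the arm, as the interface text tells. Its arguments: {"type":"object","properties":{"plan":{"type":"array","items":{"type":"array","items":{"type":"number"}}},"grip_force":{"type":"number"}},"required":["plan"]}

```bash
mkdir -p pics; ls; python3 - <<'E'
from cell import *
import cv2,numpy as np
s=observe();print({k:np.round(s[k],4) for k in s})
try: print(grasp_offset)
except Exception as e: print(e)
for n in("top","side"):
    c=read_camera(n);cv2.imwrite(f"pics/{n}0.png",c["img"][...,::-1]);np.savez(f"{n}0.npz",**c)
    print({k:np.round(c[k],4) for k in c if k not in("img","range_z")},(c["range_z"]>0).mean())
E
```

```text
pics
{'time': np.float64(0.0), 'qpos': array([-1.4071,  0.3427,  1.525 ,  0.    ,  1.2754, -0.146 ]), 'qvel': array([-0.0002, -0.0007,  0.0009, -0.0004,  0.0006, -0.0002]), 'joint_efforts': array([ 3.00000e-04, -4.31241e+01, -2.44221e+01,  7.18000e-02,
        5.61000e-02, -2.00000e-04]), 'tool_pos': array([ 0.16  , -0.4996,  0.226 ]), 'tool_rot': array([-3.1401e+00, -2.0000e-04,  3.0970e-01]), 'contact_force': array([ 0.8547, -0.6193,  0.555 ]), 'torque': array([ 0.0346, -0.0369,  0.0376]), 'grip_force': np.float64(0.0), 'opening': np.float64(0.0917)}
0.0188
{'fx': np.float64(384.8827), 'fy': np.float64(384.8827), 'cx': np.float64(274.7693), 'cy': np.float64(208.3807), 'k1': np.float64(0.0082), 'R': array([[ 1.110e-02, -9.999e-01,  9.000e-04],
       [-9.910e-01, -1.110e-02, -1.337e-01],
       [ 1.337e-01,  6.000e-04, -9.910e-01]]), 't': array([-0.0964,  0.5615,  0.8341])} 0.9962159863945578
{'fx': np.float64(445.8146), 'fy': np.float64(445.8146), 'cx': np.float64(279.2549), 'cy': np.float64(209.8153), 'k1': np.float64(-0.0065), 'R': array([[ 0.9493, -0.3143,  0.0039],
       [-0.1278, -0.3971, -0.9088],
       [ 0.2872,  0.8623, -0.4171]]), 't': array([-0.5663,  0.0821,  0.8618])} 0.9960374149659864
```

View pics/top0.png

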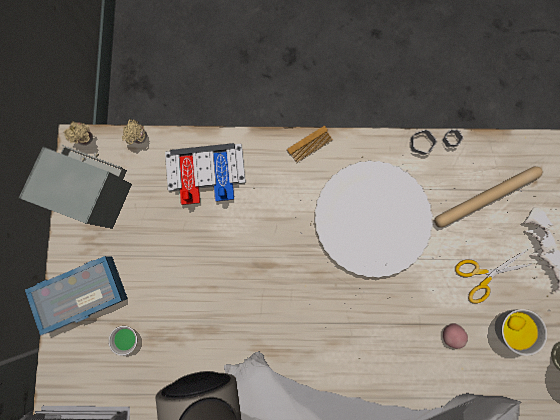

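View pics/side0.png

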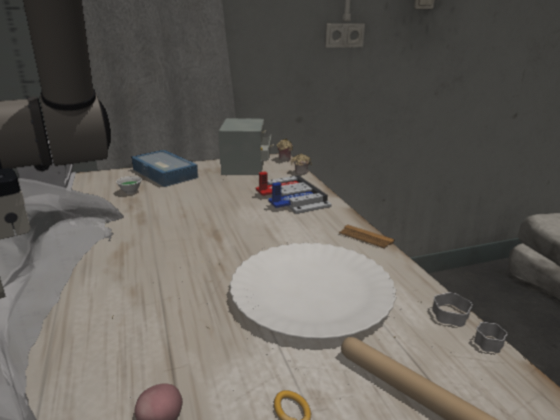

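The top view shows the red slide in the left channel (grip at about px 189,200), the blue one to its right (225,197), and the plate centred near (374,219). The side view agrees, with the red grip at (264,180) and the plate at (312,288).

```bash
cat > h.py <<'E'
import numpy as np,cv2
def pts(c,m=None):
    v,u=np.nonzero((c["range_z"]>0)&(True if m is None else m))
    return cloud(c,u,v,c["range_z"][v,u])
def slopes(c,u,v):
    d=np.stack([(u-c["cx"])/c["fx"],(v-c["cy"])/c["fy"]],-1);s=d.copy()
    for _ in range(5): s=d/(1+c["k1"]*(s**2).sum(-1,keepdims=True))
    return s
def cloud(c,u,v,z):
    s=slopes(c,np.asarray(u,float),np.asarray(v,float))
    return (np.c_[s,np.ones(len(s))]*np.asarray(z)[:,None]-c["t"])@c["R"]
def onplane(c,u,v,h):
    s=slopes(c,np.asarray(u,float),np.asarray(v,float)); d=np.c_[s,np.ones(len(s))]@c["R"]; o=-c["R"].T@c["t"]
    return o+d*((h-o[2])/d[:,2])[:,None]
def masks(c):
    i=cv2.cvtColor(np.ascontiguousarray(c["img"]),cv2.COLOR_RGB2HSV).astype(int);h,s,v=i[...,0],i[...,1],i[...,2]
    return dict(red=((h<8)|(h>172))&(s>170)&(v>70),blue=(h>105)&(h<125)&(s>150)&(v>60))
E
cat > m.py <<'E'
from h import *
for n in("top","side"):
    c=dict(np.load(f"{n}0.npz"));M=masks(c)
    for k in("red","blue"):
        m=M[k].copy()
        if n=="top": m[:140]=0;m[212:]=0;m[:,:150]=0;m[:,260:]=0
        else: m[:165]=0;m[215:]=0;m[:,:245]=0;m[:,340:]=0
        P=pts(c,m);v,u=np.nonzero(m)
        g=P[(P[:,2]>.055)]
        print(n,k,m.sum(),"u",u.min(),u.max(),"v",v.min(),v.max(),"zmax",np.percentile(P[:,2],[5,50,95,99]).round(4),"grip",len(g),g.mean(0).round(4) if len(g) else 0,(g.min(0).round(3),g.max(0).round(3)) if len(g) else 0)
        if n=="top":
            r=cv2.minAreaRect(onplane(c,u,v,.018)[:,:2].astype(np.float32)*1000);print(r)
    # plate
    P=pts(c); 
    q=(np.hypot(P[:,0]-.52,P[:,1]+.2)<.2)&(P[:,2]>.014)&(P[:,2]<.03); Q=P[q]
    img=c["img"].reshape(-1,3)[(c["range_z"]>0).ravel()][q].astype(int)
    Q=Q[(img.min(1)>130)&(img.max(1)-img.min(1)<25)]
    from scipy.optimize import least_squares
    f=least_squares(lambda p:np.hypot(Q[:,0]-p[0],Q[:,1]-p[1])-p[2],[.52,-.2,.13],loss="soft_l1",f_scale=.003)
    print(n,"plate rim fit",f.x.round(4),len(Q))
    if n=="top":
        q=(P[:,2]>.018)&(P[:,2]<.034)&(P[:,1]>.08)&(P[:,1]<.34)&(P[:,0]>.5)&(P[:,0]<.72)
        r=cv2.minAreaRect((P[q][:,:2]*1000).astype(np.float32));print("holder",r,cv2.boxPoints(r).round(1).tolist(),np.median(P[q][:,2]))
        q=(abs(P[:,1])<.1)&(abs(P[:,0]-.5)<.1)&(P[:,1]>0);print("table z",np.median(P[q][:,2]))
E
python3 m.py
```

```text
top red 490 u 180 199 v 156 204 zmax [0.0145 0.0177 0.0625 0.0645] grip 57 [0.5871 0.1084 0.0622] (array([0.577, 0.102, 0.058]), array([0.596, 0.116, 0.065]))
((632.1829223632812, 113.78091430664062), (115.19064331054688, 43.32549285888672), 8.111318588256836)
top blue 496 u 214 233 v 152 200 zmax [0.0151 0.0179 0.0619 0.0633] grip 59 [0.596  0.0295 0.0614] (array([0.586, 0.023, 0.056]), array([0.606, 0.037, 0.065]))
((640.804931640625, 34.690399169921875), (114.15084838867188, 43.38051986694336), 8.059173583984375)
top plate rim fit [ 0.5453 -0.3127  0.1174] 2756
holder ((613.9489135742188, 183.31895446777344), (204.037353515625, 203.80613708496094), 87.3768539428711) [[507.5, 86.0999984741211], [711.0999755859375, 76.69999694824219], [720.4000244140625, 280.6000061035156], [516.7999877929688, 289.8999938964844]] 0.024931418468714515
table z -0.0005144676209046734
side red 66 u 257 271 v 173 193 zmax [0.0152 0.018  0.0621 0.0625] grip 12 [0.5868 0.1017 0.0613] (array([0.58 , 0.098, 0.059]), array([0.593, 0.104, 0.063]))
side blue 68 u 270 288 v 183 204 zmax [0.0163 0.0182 0.0621 0.0628] grip 14 [0.5971 0.0247 0.0613] (array([0.59 , 0.02 , 0.058]), array([0.604, 0.028, 0.063]))
side plate rim fit [ 0.5468 -0.3153  0.1167] 3108
```

```bash
python3 - <<'E'
import cv2,numpy as np
a=cv2.imread("pics/top0.png")[135:215,150:260];b=cv2.imread("pics/side0.png")[160:220,245:340]
a=cv2.resize(a,None,fx=5,fy=5,interpolation=3);cv2.imwrite("pics/crop0.png",a)
E
```

```text
(no output)
```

View pics/crop0.png

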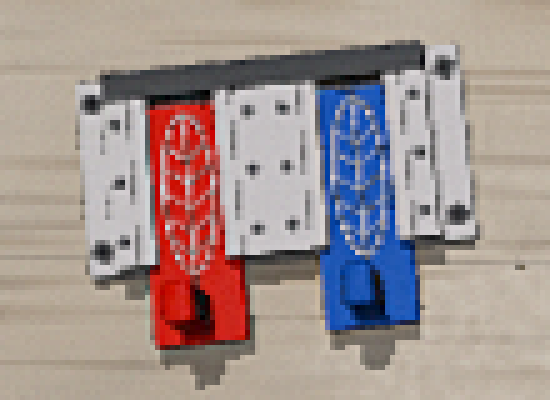

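The crop shows both slides seated, with grips in front of the mouth. The holder is turned slightly, so its front faces slightly right. I'll refine the yaw and grip, and check clearance around the grey box.

```bash
cat >> h.py <<'E'
def delta(pose_p,yaw,target,tyaw):
    # tool pointing down: shift in tool axes and twist
    d=np.asarray(target)-pose_p;c,s=np.cos(yaw),np.sin(yaw)
    return np.round([c*d[0]+s*d[1],s*d[0]-c*d[1],-d[2],yaw-tyaw],4)
E
python3 - <<'E'
from h import *
c=dict(np.load("top0.npz"));P=pts(c)
q=(P[:,2]>.05)&(P[:,1]>.13)&(P[:,1]<.45)&(P[:,0]>.35)&(P[:,0]<.75);B=P[q];print("box near",B.min(0),B.max(0))
q=(P[:,2]>.03)&(P[:,0]>.3)&(P[:,0]<.8)&(P[:,1]<.05)&(P[:,1]>-.5);print("other tall",q.sum(),P[q][::40].round(3).tolist()[:15])
M=masks(c)
E_=[]
for k,(a,b) in dict(red=(175,205),blue=(210,238)).items():
    m=M[k].copy();m[:145]=0;m[188:]=0;m[:,:a]=0;m[:,b:]=0
    w=[]
    for v in range(160,185):
        u=np.nonzero(m[v])[0]; w.append([v,u.min()-.5,u.max()+.5])
    w=np.array(w);L=onplane(c,w[:,1],w[:,0],.024);R=onplane(c,w[:,2],w[:,0],.024)
    print(k,[np.polyfit(A[:,0],A[:,1],1).round(4).tolist() for A in(L,R)])
# dark stop bar top edge/ grip tops
for n in("top","side"):
    c=dict(np.load(f"{n}0.npz"));M=masks(c)
    for k in("red","blue"):
        m=M[k]&(c["range_z"]>0);v,u=np.nonzero(m);X=cloud(c,u,v,c["range_z"][v,u])
        s=(X[:,2]>.0575)&(X[:,2]<.068)&(X[:,0]>.55)&(X[:,0]<.63)&(X[:,1]>0)&(X[:,1]<.13)
        Y=onplane(c,u[s],v[s],.063);r=cv2.minAreaRect((Y[:,:2]*1000).astype(np.float32));print(n,k,s.sum(),np.median(X[s],0).round(4),r)
print(delta(np.array([.16,-.4996,.226]),.3097,[.5872,.1087,.13],.11))
E
```

```text
box near [0.5158963  0.22763096 0.05005187] [0.74950476 0.43056744 0.13183631]
other tall 119 [[0.606, 0.032, 0.059], [0.597, 0.022, 0.047], [0.553, -0.494, 0.031]]
red [[0.1293, 0.0472], [0.1412, 0.0102]]
blue [[0.107, -0.0189], [0.1927, -0.1051]]
top red 57 [0.587  0.1082 0.0622] ((586.760498046875, 108.42073822021484), (18.178089141845703, 13.241440773010254), 2.352433204650879)
top blue 57 [0.5966 0.0294 0.0617] ((595.5520629882812, 29.20563507080078), (20.20628547668457, 13.267746925354004), 1.757433295249939)
side red 12 [0.5865 0.1024 0.0617] ((585.42529296875, 97.12205505371094), (7.10982608795166, 12.36030387878418), 72.28086853027344)
side blue 14 [0.5972 0.0253 0.0617] ((595.9629516601562, 20.612512588500977), (17.011573791503906, 9.308450698852539), 24.44063949584961)
[ 0.5923 -0.4492  0.096   0.1997]
```

Request:
step_arm(
  plan=[
    [0,0.05,-0.037,0,0.02],
    [0,0.1,-0.075,0,0.04],
    [0,0.15,-0.112,0,0.06],
    [0,0.2,-0.15,0.02,0.08],
    [0,0.25,-0.19,0.03,0.1],
    [0,0.3,-0.227,0.04,0.12],
    [0,0.35,-0.265,0.05,0.14],
    [0,0.4,-0.303,0.06,0.16],
    [0,0.45,-0.341,0.07,0.18],
    [0,0.5,-0.379,0.08,0.195],
    [0,0.55,-0.417,0.09,0.195],
    [0,0.58,-0.44,0.096,0.195],
    [0,0.5923,-0.4492,0.096,0.195],
    [0,0.5923,-0.4492,0.096,0.195],
    [0,0.5923,-0.4492,0.096,0.195],
    [0,0.5923,-0.4492,0.096,0.195],
  ],
  grip_force=10,
)

```text
time: 2.1
tool_pos: [0.5869, 0.1071, 0.1312]
tool_rot: [3.141, -0.0, 0.113]
contact_force: [-0.4, -0.4, 0.5]
opening: 0.0462
grip_force: 0.0
```

Request:
step_arm(
  plan=[
    [0,0,-0.0015,0.03,0],
    [0,0,-0.0015,0.06,0],
    [0,0,-0.0015,0.08,0],
    [0,0,-0.0015,0.095,0],
    [0,0,-0.0015,0.105,0],
    [0,0,-0.0015,0.105,0],
    [0,0,-0.0015,0.105,0],
    [0,0,-0.0015,0.105,0],
  ],
)

```text
time: 3.1
tool_pos: [0.5875, 0.1099, 0.0264]
tool_rot: [3.141, -0.001, 0.115]
contact_force: [0.0, -0.8, -0.0]
opening: 0.0459
grip_force: 0.0
```

```bash
python3 - <<'E'
from cell import *
import cv2,numpy as np
s=observe();print(s["tool_pos"],s["tool_rot"],s["contact_force"],s["opening"])
a=read_camera("top")["img"][130:230,140:270];b=read_camera("side")["img"][130:230,230:360]
cv2.imwrite("pics/g1.png",cv2.resize(np.hstack([a,b])[...,::-1],None,fx=3,fy=3,interpolation=3))
E
```

```text
[0.58754509 0.10990355 0.02643452] [ 3.14141837e+00 -1.37270068e-03  1.14890431e-01] [ 0.04428523 -0.77043996 -0.04086893] 0.04589165323440722
```

View pics/g1.png

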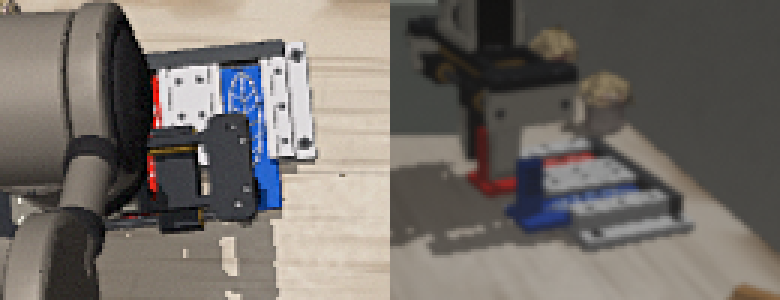

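The fingers straddle the red grip: in the right half, the near finger at about (515,150) stands between the red and blue grips. Now I'll close gently.

Request:
step_arm(
  plan=[
    [0,0,0.001,0,0],
    [0.5,0,0.001,0,0],
    [1,0,0.001,0,0],
    [1,0,0.001,0,0],
    [1,0,0.001,0,0],
    [1,0,0.001,0,0],
    [1,0,0.001,0,0],
    [1,0,0.001,0,0],
  ],
  grip_force=12,
)

```text
time: 4.2
tool_pos: [0.5872, 0.1089, 0.0257]
tool_rot: [3.142, 0.0, 0.115]
contact_force: [-0.3, -0.8, -0.4]
opening: 0.0136
grip_force: 12.0
```

Request:
step_arm(
  plan=[
    [1,0,0,0,0],
    [1,0,0,-0.0005,0],
    [1,0,0,-0.001,0],
    [1,-0.005,0,-0.001,0],
    [1,-0.01,0,-0.001,0],
    [1,-0.016,0,-0.001,0],
    [1,-0.022,0,-0.001,0],
    [1,-0.028,0,-0.001,0],
    [1,-0.03,0,-0.001,0],
    [1,-0.03,0,-0.001,0],
  ],
  grip_force=30,
)

```text
time: 5.45
tool_pos: [0.5574, 0.1054, 0.0268]
tool_rot: [3.141, -0.0, 0.115]
contact_force: [0.4, 0.7, -1.2]
opening: 0.0135
grip_force: 30.0
```

Request:
step_arm(
  plan=[
    [1,-0.006,0,0,0],
    [1,-0.012,0,0,0],
    [1,-0.018,0,0,0],
    [1,-0.024,0,0,0],
    [1,-0.03,0,0,0],
    [1,-0.035,0,0,0],
    [1,-0.035,0,0,0],
  ],
)

```text
time: 6.32
tool_pos: [0.5222, 0.1014, 0.0267]
tool_rot: [3.142, 0.0, 0.115]
contact_force: [0.2, -0.4, -1.3]
opening: 0.0139
grip_force: 30.0
```

Request:
step_arm(
  plan=[
    [1,-0.006,0,0,0],
    [1,-0.012,0,0,0],
    [1,-0.018,0,0,0],
    [1,-0.024,0,0,0],
    [1,-0.03,0,0,0],
    [1,-0.036,0,0,0],
    [1,-0.042,0,0,0],
    [1,-0.048,0,0,0],
    [1,-0.05,0,0,0],
    [1,-0.05,0,0,0],
    [1,-0.05,0,0,0],
  ],
)

```text
time: 7.7
tool_pos: [0.4732, 0.0957, 0.0267]
tool_rot: [3.141, -0.0, 0.115]
contact_force: [-0.1, 0.1, -0.9]
opening: 0.0139
grip_force: 30.0
```

```bash
cat > look.py <<'E'
from cell import *
from h import *
import sys
n=sys.argv[1];s=observe();print(s["tool_pos"].round(4),s["tool_rot"].round(3),s["contact_force"].round(1),s["opening"])
out=[]
for k in("top","side"):
    c=read_camera(k);np.savez(f"{k}{n}.npz",**c);out.append(c["img"])
cv2.imwrite(f"pics/{n}.png",cv2.resize(np.hstack([out[0][120:330,120:420],out[1][120:330,150:450]])[...,::-1],None,fx=1.33,fy=1.33,interpolation=3))
E
python3 look.py out
```

```text
[0.4732 0.0957 0.0267] [ 3.141 -0.     0.115] [-0.1  0.1 -0.9] 0.013858269288635334
```

View pics/out.png

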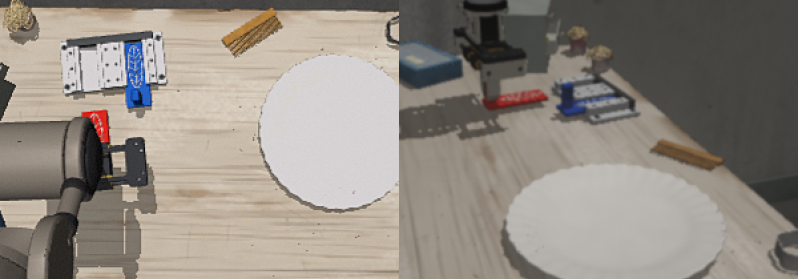

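The top half shows the red slide fully clear of the holder and the blue one still in its channel at about (137,75). The side half shows the red slide level at (515,100). Now I'll measure the plate more accurately.

```bash
python3 - <<'E'
from h import *
from scipy.optimize import least_squares
C=[]
for n in("top","side"):
    c=dict(np.load(f"{n}out.npz"));i=cv2.cvtColor(c["img"],cv2.COLOR_RGB2HSV)
    m=((i[...,1]<(25 if n=="top" else 30))&(i[...,2]>140)).astype(np.uint8)
    m=cv2.morphologyEx(m,cv2.MORPH_OPEN,np.ones((5,5),np.uint8))
    k=max(cv2.findContours(m,0,1)[0],key=lambda k:cv2.contourArea(k) if cv2.pointPolygonTest(k,(374,218) if n=="top" else (312,288),False)>0 else 0)[:,0]
    k=cv2.convexHull(k)[:,0]
    X=onplane(c,k[:,0],k[:,1],.021)[:,:2]
    f=least_squares(lambda p:np.hypot(X[:,0]-p[0],X[:,1]-p[1])-p[2],[.54,-.31,.13],loss="soft_l1",f_scale=.003);print(n,f.x.round(4),np.abs(f.fun).max())
    P=pts(c);q=np.hypot(P[:,0]-f.x[0],P[:,1]-f.x[1])<.07;print(np.median(P[q][:,2]))
p=np.array([.473,.0957,.0267]);y=.115
for X in([.546,-.314],):
    print(delta(p,y,[X[0]-.045*np.cos(y),X[1]-.045*np.sin(y),.0767],y))
E
```

```text
top [ 0.5462 -0.3175  0.1351] 0.004197181773530373
0.007698882662154736
side [ 0.5999 -0.2905  0.1917] 0.08164627050931149
0.008902276991485726
[-0.0195  0.4154 -0.05    0.    ]
```

Request:
step_arm(
  plan=[
    [1,-0.003,0,-0.01,0],
    [1,-0.008,0,-0.025,0],
    [1,-0.015,0,-0.042,0],
    [1,-0.02,0.01,-0.054,0],
    [1,-0.02,0.03,-0.06,0],
    [1,-0.02,0.06,-0.06,0],
    [1,-0.02,0.095,-0.06,0],
    [1,-0.02,0.13,-0.06,0],
    [1,-0.02,0.165,-0.06,0],
    [1,-0.02,0.2,-0.06,0],
    [1,-0.02,0.235,-0.06,0],
    [1,-0.02,0.27,-0.06,0],
    [1,-0.02,0.305,-0.06,0],
    [1,-0.02,0.34,-0.06,0],
    [1,-0.02,0.37,-0.06,0],
    [1,-0.02,0.395,-0.06,0],
    [1,-0.02,0.41,-0.06,0],
    [1,-0.02,0.417,-0.06,0],
    [1,-0.02,0.417,-0.06,0],
    [1,-0.02,0.417,-0.06,0],
  ],
)

```text
time: 10.3
tool_pos: [0.5007, -0.32, 0.0867]
tool_rot: [-3.141, 0.0, 0.116]
contact_force: [-0.6, 0.6, -0.8]
opening: 0.0142
grip_force: 30.0
```

```bash
python3 look.py over; python3 - <<'E'
from h import *
for n in("top","side"):
    c=dict(np.load(f"{n}over.npz"));m=masks(c)["red"]&True
    P=pts(c,m);q=np.hypot(P[:,0]-.546,P[:,1]+.316)<.1;P=P[q];print(n,len(P),P.min(0).round(3),P.max(0).round(3))
    T=P[(P[:,0]>P[:,0].min()+.04)]
    A=np.c_[T[:,:2],np.ones(len(T))];print(np.linalg.lstsq(A,T[:,2],rcond=None)[0].round(3),np.median(T[:,2]))
E
```

```text
[ 0.5007 -0.32    0.0867] [-3.141  0.     0.116] [-0.6  0.6 -0.8] 0.014201789919739347
top 352 [ 0.527 -0.335  0.074] [ 0.605 -0.267  0.246]
[-0.008 -0.004  0.081] 0.07845807291533824
side 249 [ 0.512 -0.341  0.076] [ 0.603 -0.293  0.081]
[0.005 0.011 0.08 ] 0.07883658810205815
```

View pics/over.png

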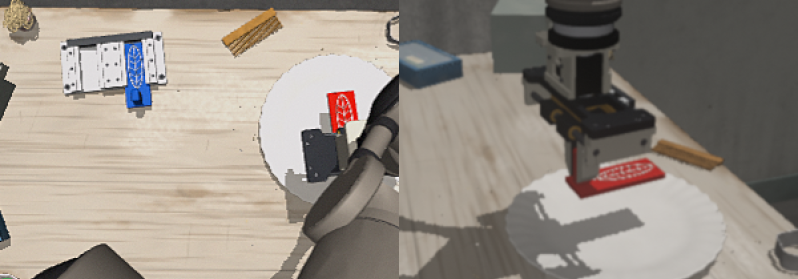

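The slide hangs level over the middle of the plate: it sits at about (343,110) in the top half and (615,175) in the side half. I'll lower it now.

Request:
step_arm(
  plan=[
    [1,0,0,0.01,0],
    [1,0,0,0.025,0],
    [1,0,0,0.04,0],
    [1,0,0,0.05,0],
    [1,0,0,0.056,0],
    [1,0,0,0.06,0],
    [1,0,0,0.061,0],
    [1,0,0,0.061,0],
    [1,0,0,0.061,0],
  ],
)

```text
time: 11.52
tool_pos: [0.501, -0.321, 0.0261]
tool_rot: [3.141, -0.0, 0.115]
contact_force: [0.3, 0.8, -0.7]
opening: 0.0139
grip_force: 30.0
```

Request:
step_arm(
  plan=[
    [1,0,0,0.001,0],
    [1,0,0,0.0015,0],
    [1,0,0,0.002,0],
    [1,0,0,0.002,0],
    [1,0,0,0.002,0],
  ],
)

```text
time: 12.15
tool_pos: [0.5008, -0.3209, 0.0237]
tool_rot: [3.141, -0.0, 0.115]
contact_force: [0.9, 0.4, -0.4]
opening: 0.0139
grip_force: 30.0
```

Request:
step_arm(
  plan=[
    [1,0,0,0.0004,0],
    [1,0,0,0.0007,0],
    [1,0,0,0.001,0],
    [1,0,0,0.001,0],
  ],
)

```text
time: 12.65
tool_pos: [0.5009, -0.3209, 0.0235]
tool_rot: [3.141, -0.0, 0.115]
contact_force: [-1.5, 2.3, 7.0]
opening: 0.014
grip_force: 30.0
```

The contact force is 7 N upward, so the slide is on the plate. I'll ease the grip, open and rise.

Request:
step_arm(
  plan=[
    [1,0,0,-0.0003,0],
    [1,0,0,-0.0003,0],
    [0.5,0,0,-0.0003,0],
    [0.3,0,0,-0.0003,0],
    [0.1,0,0,-0.0003,0],
    [0,0,0,-0.0003,0],
    [0,0,0,-0.0003,0],
    [0,0,0,-0.0003,0],
  ],
  grip_force=5,
)

```text
time: 13.65
tool_pos: [0.5008, -0.3209, 0.023]
tool_rot: [3.142, 0.0, 0.115]
contact_force: [0.4, -0.0, -0.3]
opening: 0.0458
grip_force: 0.0
```

Request:
step_arm(
  plan=[
    [0,0,0,-0.01,0],
    [0,0,0,-0.03,0],
    [0,0,0,-0.06,0],
    [0,0,0,-0.1,0],
    [0,0,0,-0.14,0],
    [0,-0.03,0,-0.17,0],
    [0,-0.08,0,-0.18,0],
    [0,-0.1,0.02,-0.18,0],
    [0,-0.1,0.02,-0.18,0],
    [0,-0.1,0.02,-0.18,0],
  ],
)

```text
time: 14.9
tool_pos: [0.4042, -0.3519, 0.2033]
tool_rot: [3.141, -0.001, 0.115]
contact_force: [0.5, -0.6, -0.7]
opening: 0.0457
grip_force: 0.0
```

```bash
python3 look.py end; python3 - <<'E'
from h import *
c=dict(np.load("sideend.npz"));m=masks(c)["red"]
P=pts(c,m);P=P[np.hypot(P[:,0]-.546,P[:,1]+.316)<.1];T=P[P[:,2]<.03]
print(np.median(T,0),cv2.minAreaRect((T[:,:2]*1000).astype(np.float32)),P[:,2].max())
c=dict(np.load("topend.npz"));m=masks(c)["blue"];m[:140]=0;m[212:]=0;m[:,:150]=0;m[:,260:]=0
v,u=np.nonzero(m);print("blue",cv2.minAreaRect(onplane(c,u,v,.018)[:,:2].astype(np.float32)*1000))
E
```

```text
[ 0.4042 -0.3519  0.2033] [ 3.141e+00 -1.000e-03  1.150e-01] [ 0.5 -0.6 -0.7] 0.045651614739450376
[ 0.52827571 -0.33229436  0.01572931] ((546.6136474609375, -319.18682861328125), (110.14700317382812, 39.612701416015625), 7.493287563323975) 0.061528934969487796
blue ((640.8412475585938, 35.5335693359375), (114.36656951904297, 43.11482620239258), 9.45037841796875)
```

View pics/end.png

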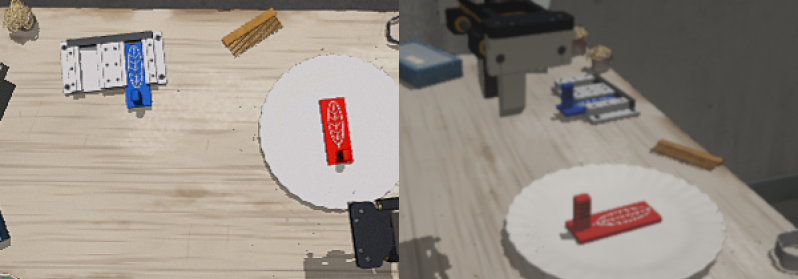

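The red slide lies flat, grip up, about 3 mm from the plate's centre. The blue slide is unmoved and the arm is clear of everything.

```bash
python3 -c "
from cell import *
print(hand_in())"
```

```text
the job is handed in; nothing more can be done
None
```

The red slide was drawn out level and set down, grip up, about 3 mm from the middle of the white plate, with the blue slide still in its channel; the job was handed in just after 14.9 s, and no verdict came back.

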